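Load the deburring shaker and hold it on its third click

TASK

Tip the five printed clips out of the scoop through the funnel into the shaker's jar, then set the empty scoop back down upright on the sill and let go of it. With all five clips in the jar and not before, press the dial's lug down with the fingertips, past its first two clicks to the third, and keep it there against its return spring for at least three seconds; the program finishes while still holding it there. Do not disturb the grid box, the hinge bracket or the glue bottle.

Things in the scene. Friction and masses are not known exactly. Their poses are not given: they have to be found in the camera images.
- shaker: Shaker, fixed to the sill: grey foot 200 (x) x 270 (y) x 22 mm high, origin at the centre of its underside. In its frame (x away from its front, y to its left, z up): a clear jar with a white funnel stands at y = +62 mm; a grey console 90 (x) x 56 (y) mm, top 178 mm above the sill, stands at y = -75 mm. The black dial sits on the console's front (-x) face. The shaker may stand left or right of the scoop and be turned by up to 0.2 rad.
- funnel_mouth (a point): Centre of the funnel's mouth, level with its rim, 162 mm above the sill; mouth 112 mm across inside; it narrows over 40 mm of height to a throat 36 mm across that opens into the jar.
- jar_floor (a point): Centre of the jar's inner floor (40 mm above the sill), straight below the funnel; the jar is 43 mm across inside and 76 mm deep. Axes as the shaker's.
- dial_shaft (a point): Point on the dial's shaft axis, in the middle of the lug's width; the shaft lies along the shaker's x, 144 mm above the sill. Axes as the shaker's.
- dial_pad (a point): Centre of the upper face of the lug's flat pad: the pad is 34 mm (along the shaft) x 36 mm (radially) x 10 mm thick, its middle 95 mm from the shaft axis, on a narrower arm. At rest the lug points to the shaker's -y side, away from the jar, and 35 degrees up; its pad clears the side of the console by 30 mm or more. It turns with the dial, down and round the shaft.
- dial (a joint): Dial angle, rad: 0 at rest, growing as the lug is pressed down. Clicks (detents) lie at 0.35, 0.70 and 1.05 (third: lug 25 degrees below level); the end stop is just past the third, at 1.12. A spring drives it back to 0 from anywhere when let go, over the clicks too. Pressing straight down on the pad takes a force that rises and falls once per click, between about 2 and 11 N, and about 9 N to hold the third.
- dial_lug: The black dial, disc 64 mm across and 14 mm thick, with its lug; the origin lies on the shaft axis at the console's face.
- scoop: Loose grey scoop, 100 g, on the sill: pan 92 mm long (x -52 to +40 mm), 60 mm wide, walls 44 mm high, open at its nose, which points to the scoop's -x; its inner floor rises 12 degrees towards the nose. Origin on the underside; x from nose to handle, z up. Behind the back wall (x = +42 mm) a straight square handle runs along x to +120 mm, 16 x 16 mm, from 30 to 46 mm above the underside. Its nose points roughly at the robot, turned by up to 0.4 rad.
- scoop_grip (a point): Middle of the handle's thickness at x = +78, z = +38 mm of the scoop: the place to grip, across y (16 mm).
- scoop_nose (a point): Middle of the pouring edge at the nose, x = -49, y = 0, z = +25 mm in the scoop's frame, on the inner floor.
- clip0: One of five alike chunky white printed clips, 14 x 12 x 13 mm, 12 g, slick plastic (slides on a slope above about 20 degrees); lies in the scoop at the start. Origin under its centre.
- clip1: One of five alike chunky white printed clips, 14 x 12 x 13 mm, 12 g, slick plastic (slides on a slope above about 20 degrees); lies in the scoop at the start. Origin under its centre.
- clip2: One of five alike chunky white printed clips, 14 x 12 x 13 mm, 12 g, slick plastic (slides on a slope above about 20 degrees); lies in the scoop at the start. Origin under its centre.
- clip3: One of five alike chunky white printed clips, 14 x 12 x 13 mm, 12 g, slick plastic (slides on a slope above about 20 degrees); lies in the scoop at the start. Origin under its centre.
- clip4: One of five alike chunky white printed clips, 14 x 12 x 13 mm, 12 g, slick plastic (slides on a slope above about 20 degrees); lies in the scoop at the start. Origin under its centre.
- grid_box: Bystander: grey box 85 x 110 x 34 mm with a grid of holes and an upright red lid reaching 112 mm high at its far side; origin at the centre of its underside. Leave alone.
- bracket: Bystander: white hinge bracket 50 x 35 x 33 mm; origin at the centre of its underside. Leave alone.
- glue: Bystander: white bottle, 36 mm across, 90 mm high; origin at the centre of its underside. Leave alone.
Things that resemble listed ones, but are neither listed nor needed, are in the scene too. Of the things shaped like the scoop, the grey one is meant.

How it is judged:
On the way, in this order (a step that is already met when the one before it is completed fails the run):
1. the scoop is tipped with its nose over the funnel (angle between scoop's own z axis and vertical above 0.3 rad and horizontal distance between scoop_nose and funnel_mouth below 0.065 m and height (world z) of scoop_nose above 0.14 m), for 0.05 s.
2. all five clips are in the jar, below its mouth (horizontal distance between each of clip0, clip1, clip2, clip3, clip4 and jar_floor below 0.024 m and z of clip0 in the frame of jar_floor between -0.008 and 0.066 m and z of clip1 in the frame of jar_floor between -0.008 and 0.066 m and z of clip2 in the frame of jar_floor between -0.008 and 0.066 m and z of clip3 in the frame of jar_floor between -0.008 and 0.066 m and z of clip4 in the frame of jar_floor between -0.008 and 0.066 m), for 0.2 s.
3. the scoop stands upright on the sill, let go (height (world z) of scoop below 0.008 m and angle between scoop's own z axis and vertical below 0.12 rad and linear speed of scoop below 0.03 m/s and contact force between the fingers and scoop below 0.2 N), for 0.2 s.
4. the dial is held at its third click by the fingers for two seconds (value of joint dial above 0.97 rad and velocity of joint dial between -0.3 and 0.3 rad/s and contact force between the fingers and dial_lug above 2 N and contact force between scoop and dial_lug below 0.1 N), for 2 s.
At the end, for the whole second after the job is handed in: All five clips lie in the jar (within 24 mm of its axis, below its mouth); the scoop stands upright on the sill, released and at rest (tilt under 0.12 rad); the dial stands still at its third click (above 0.97 rad), held by the fingers alone with more than 2 N (all of step 2 and all of step 3 and all of step 4); the arm keeps its last pose, push and grip.
It fails at once if the dial is pressed (beyond 0.2 rad) before all five clips are in the jar (value of joint dial above 0.2 rad and not (horizontal distance between each of clip0, clip1, clip2, clip3, clip4 and jar_floor below 0.024 m and z of clip0 in the frame of jar_floor between -0.008 and 0.066 m and z of clip1 in the frame of jar_floor between -0.008 and 0.066 m and z of clip2 in the frame of jar_floor between -0.008 and 0.066 m and z of clip3 in the frame of jar_floor between -0.008 and 0.066 m and z of clip4 in the frame of jar_floor between -0.008 and 0.066 m)).
It fails at once if a bystander is moved by more than 20 mm (distance of any of grid_box, bracket, glue from where it was at the start of the episode above 0.02 m).
It also fails if it takes over 72 s, if anything falls off the work surface, if the arm or the gripper's body presses on something with over 40 N, if the wrist force passes 120 N, or if a joint passes its speed limit or range.

ROBOT

A 6-joint arm with a two-finger parallel gripper is mounted at the origin on the work surface. World frame = base frame: x ahead of the robot, y to its left, z up, the work surface at z = 0. Lengths are in m, angles in rad, forces in N, time in s.
With the tool pointing down it reaches from about 0.35 to 0.8 m from the base axis. Payload 7.3 kg.
Tool frame: the origin (TCP) lies between the finger pads; the fingertips stand 25 mm ahead of it and the grasp point (between the pads) lies 6 mm ahead of it (r.tip_extent is the distance from the TCP to the fingertips, in m); z points along the fingers, y is the direction in which the jaws open and shut (so a half turn about z gives the same grasp; the last joint's range is limited). The gripper opens to 85 mm and grips with 20 to 120 N. Pads are 22 mm wide; open, the fingers measure 114 mm over their backs; the gripper's body (76 mm by 85 mm) begins 54 mm behind the grasp point. The pads swing forward as they close: fully open they stand 13 mm farther back than shut.
Start: joints at [-1.419, 0.342, 1.524, -0, 1.275, -0.146], TCP at [0.154, -0.502, 0.256] pointing down, gripper open.
Joint ranges: [-2.53, 2.53], [-0.77, 2.02], [0.04, 2.7], [-1, 4.14], [0.28, 2.66], [-3.11, 3.11]. Speed limits (rad/s): [2.57, 2.57, 3.14, 3.14, 3.14, 3.14].

INTERFACE

Orientations are given as a unit quaternion [x, y, z, w].
In Python, from workcell import r, command_gripper, optics gives the robot as it stands. The module is installed in compiled form; this text tells all that it offers. Calls block until the motion is done:
- r.reach(position, orientation): joint-space move of the TCP to a pose.
- r.move_straight(position, orientation=None, speed=0.15, max_force=None): straight line of the TCP; orientation=None keeps the orientation; speed is the mean speed in m/s. With max_force (N) it stops when the force on the tool has changed by that much, and returns True; else False.
- r.movej(angles): joint-space move.
- command_gripper(opening, force=None): finger opening in m; force is the grip in N (None keeps the last); returns when the fingers have stopped.
- r.hold(seconds).
- r.solve_ik(position, orientation): joint angles nearest the present ones, or None.
- r.read_state(): the state.
- optics.get_image(name): name is "scene" or "side" or "wrist"; returns (picture, depth): 400x640x3 uint8, red, green, blue; 400x640 float32, m along the optical axis (not along the pixel's ray), 0 where there is no reading.
- optics.camera_model(name): a dict with "K" (3x3 intrinsics, pixels), "R" (3x3) and "t" (3): a world point X has camera coordinates R X + t; the wrist camera has in their place "tool_from_camera" (4x4, takes a point from camera to tool coordinates, whose origin is the TCP and whose axes are the flange's). Camera axes: x right, y down, z forward; pixel columns grow to the right and rows downward; lengths in m; the calibration is good to about 2 mm. A picture is of the moment at which its call begins: read the wrist's pose just before it. camera_model takes no time and is no camera call.
A pose or a line that the arm cannot do raises r.PlanningError and nothing moves.
- r.finish_job(): hands the job in, once; it reports no verdict.
The state is a dict: "time_s": time; "joint_positions": joint angles; "dq": joint speeds; "tau": joint torques, N m; "eef_pos": TCP position; "eef_rot": TCP orientation; "contact_force": force on the tool from outside, world axes, zero at the start; "torque": the same for the moment, N m; "grip_width": finger opening in m.
Only numpy, scipy, OpenCV 4.12 (cv2) and the standard library are available. Lean on these libraries where they do the work, as an engineer would, in place of code of your own. Each camera call takes 0.05 s, during which the arm holds its last target. There are 200 camera calls.

## Working session

There is one attempt and no reset: what is moved stays moved. The work goes in short steps, each a Python script; the robot and the scene stay as the last script left them, time stands still between calls to the robot, and variables do not carry over. Pictures are saved under pics/ and viewed, about 8 in all and at most 12, crops included, and the job is handed in when it is done.

```bash
mkdir -p pics; ls; cat > h.py <<'E'
import numpy as np, cv2
from scipy.spatial.transform import Rotation as Ro
from workcell import r, command_gripper, optics
def cloud(n, save=None):
    st=r.read_state(); im,d=optics.get_image(n); m=optics.camera_model(n)
    K=np.array(m["K"]); v,u=np.mgrid[:400,:640]
    P=np.stack([(u-K[0,2])/K[0,0]*d,(v-K[1,2])/K[1,1]*d,d],-1)
    if n=="wrist":
        T=np.array(m["tool_from_camera"]); P=P@T[:3,:3].T+T[:3,3]
        P=P@Ro.from_quat(st["eef_rot"]).as_matrix().T+np.array(st["eef_pos"])
    else: P=(P-np.array(m["t"]))@np.array(m["R"])
    P[d==0]=np.nan
    if save: cv2.imwrite(f"pics/{save}.png",im[:,:,::-1]); np.savez(f"pics/{save}.npz",im=im,P=P)
    return im,P
E
python3 - <<'E'
from h import *
a,P=cloud("scene","s0"); b,Q=cloud("side","d0")
cv2.imwrite("pics/both.png",cv2.resize(np.vstack([a,b])[:,:,::-1],None,fx=.75,fy=.75))
s=r.read_state(); print(s["time_s"],s["eef_rot"],r.tip_extent)
E
```

```text
pics
0.1 [ 9.88937565e-01  1.48330744e-01 -1.30358448e-05 -6.95138059e-04] 0.025
```

View pics/both.png

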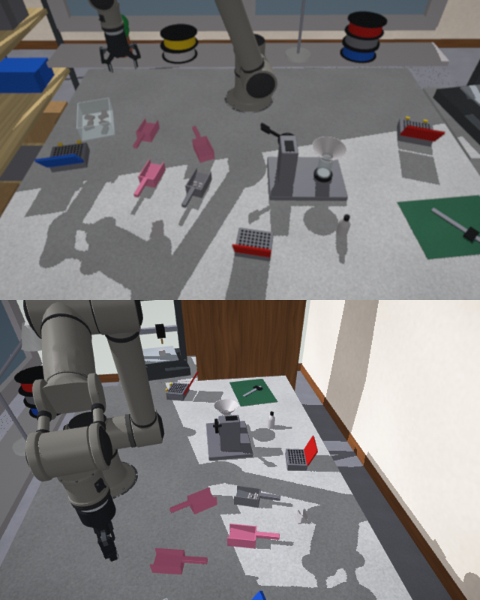

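The grey scoop with white clips is at about scene (263,249) and side (340,660-400·…≈262). Three pink scoops are decoys. The shaker is at scene (405,240), to the scoop's left. The bracket isn't clear yet, possibly side (403,287). Next I measure and view an enlarged crop.

```bash
python3 - <<'E'
import numpy as np,cv2
z=np.load("pics/s0.npz");im,P=z["im"],z["P"]; z=np.load("pics/d0.npz");jm,Q=z["im"],z["P"]
c=np.vstack([cv2.resize(im[140:350,190:490],(800,560)[:2] and (560,300+92)),])
a=cv2.resize(im[150:350,210:490],(780,557//1)); 
b=cv2.resize(jm[120:300,220:430],(700,600))
cv2.imwrite("pics/c1.png",a[:,:,::-1]); cv2.imwrite("pics/c2.png",b[:,:,::-1])
X=np.concatenate([P.reshape(-1,3),Q.reshape(-1,3)]);C=np.concatenate([im.reshape(-1,3),jm.reshape(-1,3)]).astype(int)
ok=np.isfinite(X[:,0])&(abs(X[:,1])<.8)&(X[:,0]>.2)&(X[:,0]<1.1);X=X[ok];C=C[ok]
print("scene scoop px",P[249,263],P[235,400],P[200,435])
# top-down height map for viewing
S=700;g=np.zeros((S,S,3),np.uint8)
o=np.argsort(X[:,2]);X=X[o];C=C[o]
u=((X[:,0]-.2)*S/.8).astype(int);v=((X[:,1]+.4)*S/.8).astype(int)
k=(u>=0)&(u<S)&(v>=0)&(v<S)&(X[:,2]<.25)
g[u[k],v[k]]=C[k][:,::-1]
g=cv2.dilate(g,np.ones((3,3)))
for i in range(0,S,S//8): cv2.putText(g,f"x{.2+i*.8/S:.1f}",(0,i+10),0,.4,(0,255,255)); cv2.putText(g,f"y{-.4+i*.8/S:.1f}",(i,10),0,.4,(0,255,255))
cv2.imwrite("pics/top.png",cv2.resize(g,(600,600)))
E
```

```text
scene scoop px [ 0.56786895 -0.19370737  0.01197796] [0.52777381 0.17664196 0.02123441] [0.50052984 0.25922694 0.12623705]
```

View pics/c1.png

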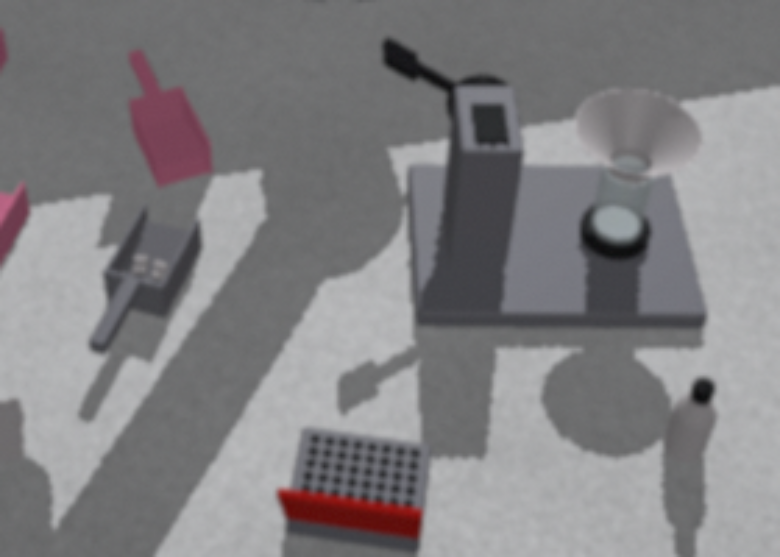

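View pics/top.png

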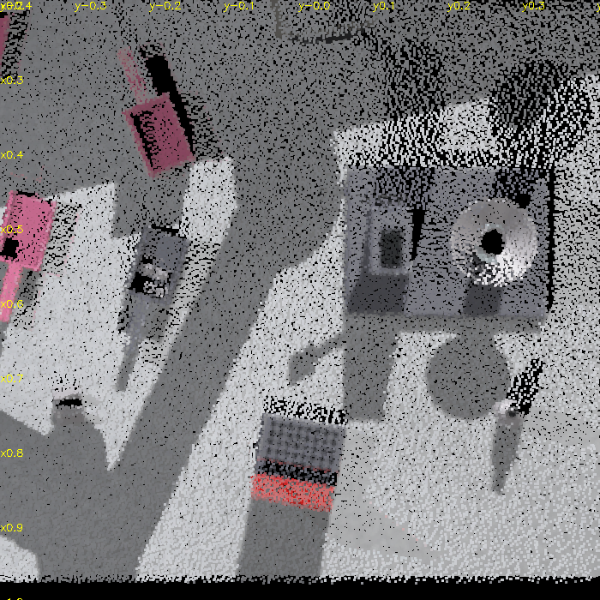

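The crop shows the grey scoop, handle pointing away and white clips inside at crop (148,265). The lug is at crop (400,55), and the funnel at (640,125). In the top view the scoop nose is near (0.50,-0.19) and the handle end near (0.68,-0.24). The shaker foot spans about x 0.42–0.61, y 0.05–0.32. Next: numeric fits, then a wrist look at the scoop.

```bash
cat > fit.py <<'E'
from h import *
def box(p,w=None):
    (c,s,a)=cv2.minAreaRect((p[:,:2]*1000).astype(np.float32)); return np.round(c,1),np.round(s,1),round(a,1),len(p)
def sel(X,x0,x1,y0,y1,z0,z1):
    X=X.reshape(-1,3); return X[(X[:,0]>x0)&(X[:,0]<x1)&(X[:,1]>y0)&(X[:,1]<y1)&(X[:,2]>z0)&(X[:,2]<z1)]
E
python3 - <<'E'
from fit import *
r.reach([.50,-.20,.34],[1,0,0,0])
_,W=cloud("wrist","w0")
for n in ["s0","d0","w0"]:
    P=np.load(f"pics/{n}.npz")["P"]
    print(n,"foot",box(sel(P,.36,.66,.02,.36,.017,.027)))
    print(" console",box(sel(P,.4,.62,.05,.16,.172,.185)))
    q=sel(P,.4,.62,.18,.34,.156,.168); print(" rim",len(q)); 
    if len(q)>20: print(cv2.minEnclosingCircle((q[:,:2]*1000).astype(np.float32)))
    q=sel(P,.35,.5,-.06,.1,.1,.24)
    if len(q)>20: print(" lug",len(q),np.round(np.percentile(q,[2,50,98],axis=0),3).tolist())
    q=sel(P,.45,.72,-.28,-.12,.035,.052)
    if len(q)>30: print(" scoop",box(q))
    q=sel(P,.60,.72,-.29,-.15,.035,.055)
    if len(q)>10: print(" handle",box(q), np.median(q[:,2]))
print(r.read_state()["time_s"])
E
```

```text
s0 foot (array([523.9, 196.3]), array([269.6, 202.6]), 89.3, 3483)
 console (array([514.8, 105.6]), array([ 88.2, 108.5]), 88.8, 592)
 rim 189
((522.1295776367188, 258.356689453125), 59.49559020996094)
 lug 269 [[0.451, 0.029, 0.111], [0.471, 0.06, 0.189], [0.497, 0.098, 0.21]]
 scoop (array([ 589.9, -201.4]), array([ 62.5, 175.1]), 72.0, 365)
 handle (array([ 629.9, -212.8]), array([34.3, 92.1]), 54.3, 216) 0.04298967754489352
d0 foot (array([522.7, 192. ]), array([275.9, 199.9]), 89.1, 1423)
 console (array([513., 118.]), array([105.7,  60.6]), 0.1, 315)
 rim 119
((523.8002319335938, 256.1636657714844), 59.28135681152344)
 lug 229 [[0.452, 0.026, 0.104], [0.481, 0.092, 0.15], [0.499, 0.099, 0.212]]
 scoop (array([ 591., -204.]), array([ 65.4, 171.3]), 71.8, 380)
 handle (array([ 629.9, -215.2]), array([36.7, 93.1]), 55.0, 183) 0.04455784751410828
w0 foot (array([520.2, 161.1]), array([204.4, 200.3]), 89.1, 9316)
 console (array([503. ,  90.6]), array([ 63. , 112.6]), 69.3, 2873)
 rim 0
 lug 2719 [[0.45, 0.027, 0.104], [0.479, 0.092, 0.169], [0.499, 0.099, 0.213]]
 scoop (array([ 589.1, -203.7]), array([ 60. , 171.8]), 70.9, 1285)
 handle (array([ 628.7, -214.6]), array([33.4, 90.3]), 55.1, 813) 0.0462633545248034
1.8583
```

View pics/w0.png

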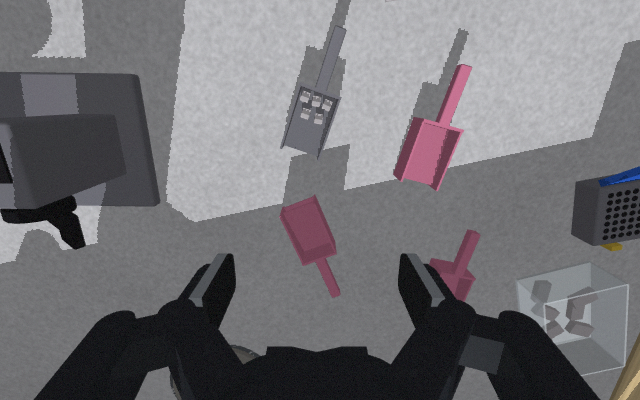

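Wrist view: the grey scoop with five clips is at (312,115), its handle running to (340,30), with pink decoys around it. The fits agree: shaker centre (0.523,0.195) with yaw about -0.014, and a funnel predicted at (0.524,0.257) against a measured (0.523,0.257). The scoop is 172×60 mm with yaw about -0.33. I'll refine the handle line and grasp.

```bash
cat >> h.py <<'E'
F=np.array([.5235,.257,.162])
def toolq(psi,phi): return (Ro.from_euler('ZY',[psi,phi])*Ro.from_euler('x',np.pi))
def nose_pose(nose,psi,phi,g):   # g: grip point in scoop frame -> TCP pose with nose at given point
    Rs=Ro.from_euler('ZY',[psi,phi]); q=toolq(psi,phi)
    p=np.array(nose)+Rs.apply(np.array(g)-[-.049,0,.025])+q.apply([0,0,-.006]); return p,q.as_quat()
E
python3 - <<'E'
from fit import *
P=np.load("pics/w0.npz")["P"]
d=np.array([np.cos(-.33),np.sin(-.33)]);n=np.array([-d[1],d[0]])
q=sel(P,.59,.72,-.30,-.15,.040,.052); s=(q[:,:2]-[.5578,-.1924])@d; t=(q[:,:2]-[.5578,-.1924])@n
for a in range(46,126,10):
    k=(s>a/1000)&(s<(a+10)/1000)
    if k.sum()>3: print(a,k.sum(),np.round(np.percentile(t[k],[3,50,97])*1000,1),q[k][:,2].mean().round(4))
print("end",s.max())
q0=r.read_state()["joint_positions"]
for psi in [-.33,0,.3,.6]:
    for phi in [0,-.6,-1.2]:
        p,q=nose_pose(F+[.015,0,.02],psi,phi,[.078,0,.038]); a=r.solve_ik(p,q); print(psi,phi,np.round(p,3),None if a is None else np.round(a,2))
E
```

```text
46 97 [-7.9 -0.3  7. ] 0.0461
56 97 [-7.8 -0.4  6.8] 0.0463
66 103 [-7.9 -0.8  6.9] 0.0463
76 103 [-8.  -0.2  6.9] 0.0462
86 105 [-8.  -0.7  6.6] 0.0462
96 110 [-8.  -0.7  6.9] 0.0462
106 113 [-8.1 -0.5  6.7] 0.0461
116 30 [-7.3 -0.7  6.3] 0.0461
end 0.11920805937371061
-0.33 0 [0.659 0.216 0.201] [ 0.21  0.7   1.07 -0.    1.37  2.11]
-0.33 -0.6 [0.628 0.227 0.269] [ 0.39  0.42  1.51 -0.54  0.81  2.59]
-0.33 -1.2 [0.565 0.248 0.307] None
0 0 [0.666 0.257 0.201] [ 0.26  0.74  0.99 -0.    1.41  1.83]
0 -0.6 [0.633 0.257 0.269] [ 0.36  0.39  1.55 -0.33  0.65  2.14]
0 -1.2 [0.567 0.257 0.307] [ 0.52  0.29  2.05  4.14  0.58 -2.28]
0.3 0 [0.66  0.295 0.201] [ 0.31  0.76  0.95 -0.    1.43  1.58]
0.3 -0.6 [0.628 0.285 0.269] [ 0.32  0.38  1.57 -0.02  0.59  1.6 ]
0.3 -1.2 [0.566 0.265 0.307] [ 0.33  0.24  2.13  3.21  0.42 -1.62]
0.6 0 [0.643 0.329 0.201] [ 0.37  0.76  0.95 -0.    1.43  1.34]
0.6 -0.6 [0.616 0.31  0.269] [0.28 0.38 1.57 0.3  0.63 1.06]
0.6 -1.2 [0.562 0.273 0.307] [ 0.13  0.24  2.13  2.24  0.57 -0.94]
```

The handle fit is within 1 mm. Plain tilt is limited by joint 5, so I'll grip with the tool pre-tilted by 0.45 rad, which leaves enough pour tilt.

```bash
sed -i 's/^def toolq.*/AL=.45\ndef toolq(psi,phi): return (Ro.from_euler("ZY",[psi,phi+AL])*Ro.from_euler("x",np.pi))/' h.py
cat >> h.py <<'E'
G=[.078,0,.038]
def scoop_pose(o,psi,phi=0): # TCP pose with scoop origin at o
    Rs=Ro.from_euler('ZY',[psi,phi]); q=toolq(psi,phi)
    return np.array(o)+Rs.apply(G)+q.apply([0,0,-.006]), q.as_quat()
S0=np.array([.5578-.0002,-.1924-.0005,0]); PSI0=-.33
def pour(phi,psi=.35):
    z=.215-.045*min(1,abs(phi)/.6); off=.018
    return nose_pose([F[0]+off*np.cos(psi),F[1]+off*np.sin(psi),z],psi,phi,G)
E
python3 - <<'E'
from h import *
L=[scoop_pose(S0+[0,0,h],PSI0) for h in (0,.1,.24)]+[pour(f) for f in (0,-.4,-.8,-1.0,-1.15,-1.25)]
for p,q in L:
    a=r.solve_ik(p,q); print(np.round(p,3),None if a is None else np.round(a,2))
p,q=L[1]; command_gripper(.05,80); r.reach(p,q); r.move_straight(L[0][0],L[0][1],.12,max_force=15)
command_gripper(0,80); s=r.read_state(); print(s["grip_width"],s["eef_pos"],s["contact_force"],s["time_s"])
_=cloud("wrist","w1")
E
```

```text
[ 0.634 -0.219  0.043] [-0.43  1.08  0.81 -0.04  1.71  1.48]
[ 0.634 -0.219  0.143] [-0.43  0.99  0.72 -0.04  1.88  1.47]
[ 0.634 -0.219  0.283] [-0.43  0.95  0.44 -0.05  2.2   1.45]
[0.662 0.308 0.233] None
[0.646 0.302 0.252] [ 0.33  0.75  0.84 -0.    1.6   1.55]
[0.613 0.29  0.276] [0.32 0.44 1.37 0.01 0.99 1.54]
[0.592 0.282 0.289] [0.32 0.31 1.59 0.02 0.68 1.53]
[0.574 0.276 0.296] [0.32 0.24 1.76 0.05 0.45 1.5 ]
[0.562 0.271 0.299] [0.31 0.2  1.86 0.09 0.28 1.46]
0.014859210056543695 [ 0.63417202 -0.21910015  0.04424428] [ 0.64793051 -0.67019273  3.2884617 ] 4.6333
```

View pics/w1.png

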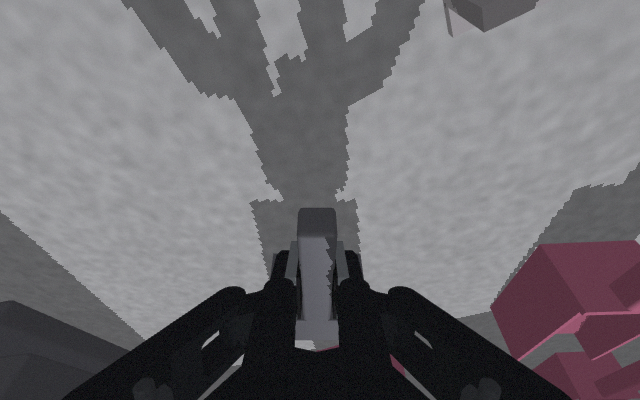

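Gripped: the width reads 14.9 mm and the handle sits between the pads at (318,265). Lift and carry next, checking IK first.

```bash
python3 - <<'E'
from h import *
up=scoop_pose(S0+[0,0,.24],PSI0,-.15)
hi,q=pour(-.3); 
for b in (0,-.03,-.06):
    for dz in (.04,.06):
        for f in (-.25,-.35):
            p,q=pour(f); p=p+[b,b*.4,dz]; a=r.solve_ik(p,q); print(b,dz,f,None if a is None else np.round(a,2))
p0=scoop_pose(S0+[0,0,.03],PSI0)
r.move_straight(*p0,speed=.08); r.move_straight(*up,speed=.15)
s=r.read_state(); print(s["grip_width"],s["eef_pos"],s["contact_force"],s["time_s"])
_=cloud("scene","s1"); im,_=cloud("side","d1"); cv2.imwrite("pics/v1.png",np.hstack([cv2.resize(cv2.imread("pics/s1.png")[120:320,160:460],None,fx=1.3,fy=1.3),cv2.resize(im[100:300,240:480,::-1],None,fx=1.3,fy=1.3)]))
E
```

```text
0 0.04 -0.25 [ 0.33  0.89  0.49 -0.    1.96  1.55]
0 0.04 -0.35 [ 0.33  0.79  0.67 -0.    1.79  1.55]
0 0.06 -0.25 [ 0.33  0.9   0.42 -0.    2.03  1.55]
0 0.06 -0.35 [ 0.33  0.79  0.62 -0.    1.84  1.55]
-0.03 0.04 -0.25 [ 0.33  0.79  0.68 -0.    1.87  1.55]
-0.03 0.04 -0.35 [ 0.33  0.7   0.83 -0.    1.71  1.55]
-0.03 0.06 -0.25 [ 0.33  0.79  0.63 -0.    1.92  1.55]
-0.03 0.06 -0.35 [ 0.33  0.7   0.78 -0.    1.76  1.55]
-0.06 0.04 -0.25 [ 0.33  0.71  0.84 -0.    1.79  1.55]
-0.06 0.04 -0.35 [ 0.33  0.63  0.97 -0.    1.65  1.55]
-0.06 0.06 -0.25 [ 0.33  0.71  0.79 -0.    1.84  1.55]
-0.06 0.06 -0.35 [ 0.33  0.62  0.92 -0.    1.7   1.55]
0.014795758037716905 [ 0.62675545 -0.21655864  0.29354445] [-1.17022441  0.75150163 -1.85733206] 6.8333
```

View pics/v1.png

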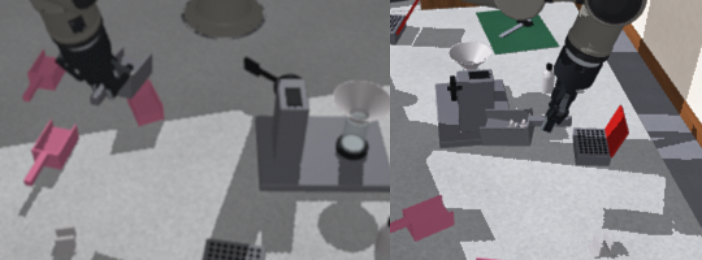

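The scoop is lifted level and the clips are still in the pan (crop (515,125)). Carry it over and pour slowly.

```bash
python3 - <<'E'
from h import *
p,q=pour(-.25); r.move_straight(p+[0,0,.06],q,speed=.2)
r.move_straight(*pour(-.35),speed=.1)
_=cloud("scene","s2")
for f in [-.45,-.52,-.56,-.6,-.64,-.68,-.72,-.76,-.8,-.85,-.9,-.95,-1.0,-1.05,-1.1,-1.15]:
    r.move_straight(*pour(f),speed=.04); r.hold(.25)
r.hold(.5)
s=r.read_state(); print(s["grip_width"],s["eef_pos"],s["contact_force"],s["time_s"])
_=cloud("scene","s3"); im,_=cloud("side","d3")
A=[cv2.resize(cv2.imread(f"pics/{n}.png")[y:y+130,x:x+130],(390,390)) for n,x,y in(("s2",370,120),("s3",370,120))]
cv2.imwrite("pics/v2.png",np.hstack(A))
E
```

```text
0.014804691708561296 [0.57436046 0.27557534 0.29582713] [ 0.8019831  -0.80964056 -0.28140814] 19.7167
```

View pics/v2.png

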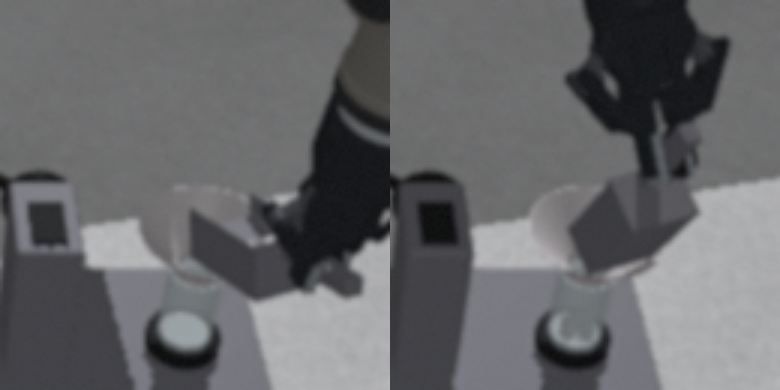

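The jar now shows white clips (right half, about (575,330)). I'll raise the scoop still tilted and count the clips.

```bash
python3 - <<'E'
from h import *
p,q=pour(-1.1); r.move_straight(p+[-.04,0,.10],q,speed=.12)
_=cloud("scene","s4"); _=cloud("side","d4"); im,_=cloud("wrist","w4")
A=[cv2.resize(cv2.imread(f"pics/{n}.png")[y:y+95,x:x+90],(400,422),interpolation=cv2.INTER_CUBIC) for n,x,y in(("s4",395,165),("d4",270,115))]
cv2.imwrite("pics/v3.png",np.hstack(A)); print(r.read_state()["contact_force"],r.read_state()["time_s"])
E
```

```text
[-0.22975035 -0.43379212 -0.81966847] 20.9833
```

View pics/v3.png

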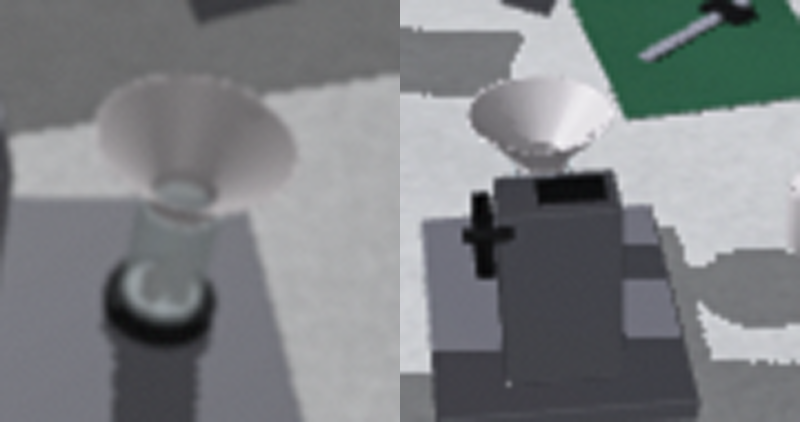

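The funnel is empty and the clips are on the jar floor, but I can't count them from here. Set the scoop back at its old place, then check the pan and jar from above.

```bash
python3 - <<'E'
from h import *
p,q=pour(-.3); r.move_straight(p+[-.01,0,.07],q,speed=.2)
r.move_straight(*scoop_pose(S0+[0,0,.24],PSI0,-.15),speed=.25)
r.move_straight(*scoop_pose(S0+[0,0,.03],PSI0),speed=.2)
print(r.move_straight(*scoop_pose(S0+[0,0,.0015],PSI0),speed=.03,max_force=6))
print(r.read_state()["eef_pos"],r.read_state()["contact_force"])
command_gripper(.045); 
p,q=scoop_pose(S0,PSI0); back=Ro.from_quat(q).apply([0,0,-1])
p=np.array(r.read_state()["eef_pos"]); r.move_straight(p+.10*back,q,speed=.12)
print(r.read_state()["time_s"])
r.reach([.54,-.10,.36],[1,0,0,0]); _=cloud("wrist","w5a")
# look down funnel: put camera over F
T=np.array(optics.camera_model("wrist")["tool_from_camera"]); print(np.round(T,3)); q=Ro.from_quat([1,0,0,0])
c=q.apply(T[:3,3]); t=np.array([F[0],F[1],.40])-c; t[2]=max(.33,t[2]); print(t,r.solve_ik(t,q.as_quat()))
r.reach(t,q.as_quat()); im,P=cloud("wrist","w5b"); print(r.read_state()["time_s"])
cv2.imwrite("pics/v4.png",cv2.resize(np.hstack([cv2.imread("pics/w5a.png"),cv2.imread("pics/w5b.png")]),(800,250)))
E
```

```text
False
[ 0.63400854 -0.21907753  0.04515935] [-0.40012329 -0.31949209 -0.45634764]
28.3833
[[-0.001 -0.947 -0.321  0.083]
 [ 1.    -0.    -0.002  0.001]
 [ 0.002 -0.321  0.947 -0.118]
 [ 0.     0.     0.     1.   ]]
[0.44072338 0.25781181 0.33      ] [ 3.79103526e-01  2.67473099e-01  1.42599604e+00 -4.44089210e-16
  1.44812352e+00  1.94989985e+00]
31.0
```

View pics/v4.png

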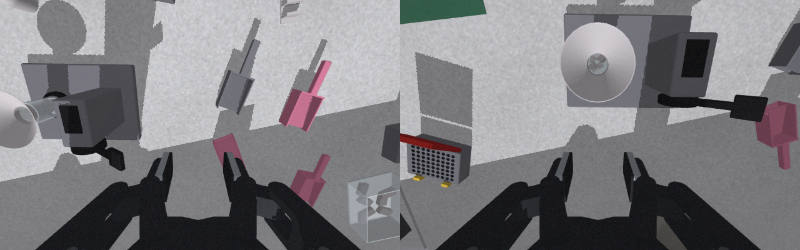

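Left: the scoop is set down with its pan looking empty at (233,95). Right: the funnel and throat seen from above at (597,64). I'll enlarge both and measure the lug and scoop numerically.

```bash
python3 - <<'E'
from fit import *
A=cv2.imread("pics/w5a.png");B=cv2.imread("pics/w5b.png")
cv2.imwrite("pics/v5.png",np.hstack([cv2.resize(A[85:195,330:440],(390,390),interpolation=cv2.INTER_CUBIC),cv2.resize(B[75:125,290:340],(390,390),interpolation=cv2.INTER_CUBIC)]))
P=np.load("pics/w5a.npz")["P"]; print("scoop",box(sel(P,.45,.72,-.28,-.12,.035,.052)), np.percentile(sel(P,.62,.66,-.24,-.19,.03,.06)[:,2],[5,50,95]))
B_=np.load("pics/w5b.npz"); P=B_["P"]; im=B_["im"].astype(int).max(-1)
print("in jar",[round(x,3) for x in np.percentile(sel(P,.505,.54,.24,.275,.03,.13)[:,2],[2,25,50,75,98])])
for n in ["w5b","w5a"]:
    P=np.load(f"pics/{n}.npz")["P"]
    q=sel(P,.42,.50,.0,.067,.15,.23); print("pad",len(q),np.round(np.percentile(q,[1,50,99],axis=0),4).tolist())
    q=sel(P,.42,.50,.067,.085,.15,.23); print("arm",len(q),np.round(np.percentile(q,[1,50,99],axis=0),4).tolist())
E
```

```text
scoop (array([ 588.7, -203.5]), array([ 60.6, 171.3]), 71.0, 1279) [0.03664835 0.04589841 0.04747659]
in jar [np.float64(0.039), np.float64(0.042), np.float64(0.055), np.float64(0.115), np.float64(0.128)]
pad 2198 [[0.4468, 0.0312, 0.1876], [0.4643, 0.0465, 0.2022], [0.4801, 0.0658, 0.2126]]
arm 381 [[0.4578, 0.0672, 0.1707], [0.4645, 0.0759, 0.1813], [0.4697, 0.0848, 0.1885]]
pad 819 [[0.4477, 0.0264, 0.1887], [0.4673, 0.0399, 0.206], [0.4807, 0.0658, 0.2133]]
arm 142 [[0.4592, 0.0673, 0.1675], [0.4687, 0.076, 0.1801], [0.4705, 0.0848, 0.1885]]
```

View pics/v5.png

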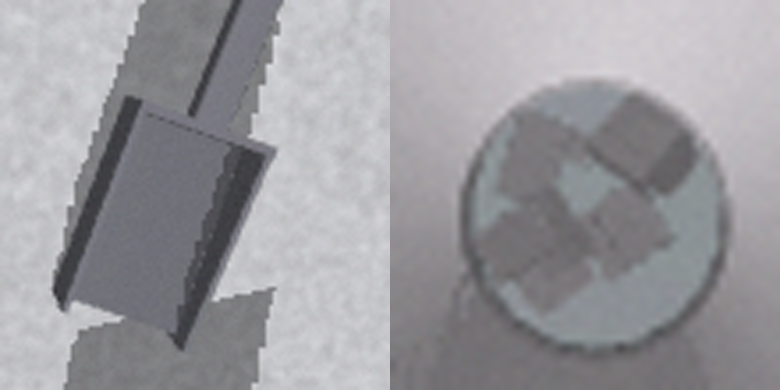

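The pan is empty and the jar holds five clips: upper-left, upper-right, middle-right, left and bottom in the right half. The scoop box is 171×61 mm at its old pose, with the handle top 46 mm up, so it stands upright. The pad centre is about (0.464,0.046,0.202), as the model predicts. Now press the dial along its arc.

```bash
cat >> h.py <<'E'
def press(th,extra=0):
    e=np.radians(35)-th; tau=e if e<0 else .6*e
    C=np.array([.464,.121-.095*np.cos(e)+.005*np.sin(e),.144+.095*np.sin(e)+.005*np.cos(e)])
    n=np.array([0,np.sin(tau),np.cos(tau)]); q=Ro.from_euler('x',-tau)*Ro.from_quat([1,0,0,0])
    return C+n*(r.tip_extent+extra),q.as_quat()
E
python3 - <<'E'
from h import *
command_gripper(0,40)
p,q=press(0,.06); print(r.solve_ik(p,q),r.solve_ik(*press(1.09))); r.reach(p,q)
r.move_straight(*press(0,.006),speed=.1)
for th in [.1,.25,.4,.55,.7,.8,.9,1.0,1.05,1.09]:
    hit=r.move_straight(*press(th),speed=.05,max_force=45)
    s=r.read_state(); print(th,hit,np.round(s["contact_force"],1),np.round(np.array(s["eef_pos"])-press(th)[0],4))
    if hit: break
r.hold(.3); print(r.read_state()["time_s"],np.round(r.read_state()["contact_force"],1))
A,P=cloud("scene","s6"); B,Q=cloud("side","d6")
cv2.imwrite("pics/v6.png",np.hstack([cv2.resize(A[120:270,300:450],(400,400)),cv2.resize(B[100:250,240:390],(400,400))])[:,:,::-1])
E
```

```text
[ 0.21573972  0.28661624  1.58581334 -0.36568305  1.36525629  1.87935439] [-0.39394384  0.4613706   1.861708    0.50567948  1.07337073  0.87442705]
0.1 False [1.1 2.6 5.4] [0.0008 0.0001 0.001 ]
0.25 False [0.  0.3 2.3] [ 0.0001 -0.0001  0.0003]
0.4 False [0.3 3.2 5.9] [0.0002 0.0005 0.0005]
0.55 False [-0.8  1.2  5.3] [-0.0001  0.0002  0.0003]
0.7 False [-0.5  0.7  5.6] [ 0.     -0.      0.0003]
0.8 False [0.1 1.2 9.4] [ 0.0002 -0.      0.0006]
0.9 False [-0.  -1.8  6.7] [ 0.0001 -0.0003  0.0002]
1.0 False [ 0.3 -1.9  6.7] [-0.     -0.0003  0.    ]
1.05 False [-0.7 -1.6  8. ] [ 0.0002 -0.0001  0.0003]
1.09 False [-1.1 -3.1  9. ] [ 0.0003 -0.0001  0.0005]
37.0833 [-0.  -2.3 10.1]
```

View pics/v6.png

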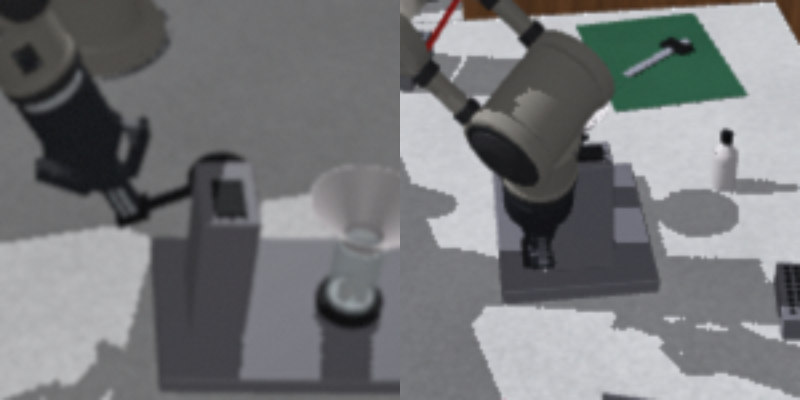

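The lug points below level with the fingertips on its pad (left, (130,215)). Force is about 10 N, as expected for holding the third click. Hold, then finish.

```bash
python3 - <<'E'
from fit import *
r.hold(3.5); s=r.read_state(); print(s["time_s"],np.round(s["contact_force"],1),np.round(np.array(s["eef_pos"])-press(1.09)[0],4))
for n in ("scene","side"):
    _,P=cloud(n); print(box(sel(P,.45,.72,-.28,-.12,.035,.052)))
print(r.finish_job())
E
```

```text
40.6833 [-0.4 -3.   9.4] [ 0.0002 -0.0001  0.0007]
(array([ 588.9, -202.3]), array([ 62. , 175.3]), 70.3, 365)
(array([ 590.8, -206. ]), array([ 67.4, 170.1]), 70.3, 390)
the job is handed in; nothing more can be done
None
```

I poured all five clips through the funnel into the jar and set the empty scoop back upright where it had stood, released. Then I pressed the dial's lug along its arc to about 1.09 rad, past the third click, and held it for about 3.9 s. I handed the job in at about 41 s while still holding it.

- **Clips:** the close-up down the throat showed five clips on the jar floor and an empty scoop pan. The earlier side-on picture was too coarse to count them.
- **Scoop:** after release its measured outline and the 46 mm handle-top height matched the start. The final scene and side images put it in the same place.
- **Dial:** the push was steady at about 10 N just before hand-in, which fits the 9 N expected at the third click. The dial angle is inferred from the fingertip position, because I had no direct reading of it.
- **Bystanders:** the arm stayed clear of the box, bracket and glue bottle as planned, but I did not re-measure their positions. I never identified the bracket for certain in the images.

No check failed or disagreed.

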